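Bring a specimen slide under the lens and hold it at the third click

ROBOT

A 7-joint arm with a two-finger parallel gripper is mounted at the origin on a cart in front of the work surface, level with it; the furniture and walls round the work are solid. World frame = base frame: x ahead of the robot, y to its left, z up, the work surface at z = 0. Lengths are in m, angles in rad, forces in N, time in s.
With the tool pointing down it reaches from about 0.4 to 0.85 m from the base axis. Payload 10.4 kg.
Tool frame: the origin (TCP) lies on the centre line of the jaws, within the pads' length; the fingertips stand 17 mm ahead of it and the grasp point (between the pads) lies 2 mm behind it; z points along the fingers, y is the line along which they close (so a half turn about z gives the same grasp; the last joint's range is limited). The gripper opens to 85 mm and grips with 20 to 120 N. Pads are 22 mm wide; open, the fingers measure 114 mm over their backs; the gripper's body (76 mm by 85 mm) begins 54 mm behind the grasp point. The pads swing forward as they close: fully open they stand 13 mm farther back than shut.
Start: joints at [1.139, 0.332, -0.065, 1.46, 0.022, 1.35, -0.088], TCP at [0.248, -0.574, 0.248] pointing down, gripper open.
Joint ranges: [-2.6, 2.6], [-0.5, 2.12], [-1.47, 1.34], [0.16, 2.42], [-1.27, 4.41], [0.06, 2.06], [-2.6, 2.6]. Speed limits (rad/s): [2.22, 2.22, 2.79, 2.79, 3.14, 3.14, 3.14].

INTERFACE

Orientations are given as a unit quaternion [x, y, z, w].
In Python, from workcell import sensors, imaging, order, spotter gives the robot as it stands. The module is installed in compiled form; this text tells all that it offers.
- The arm moves only by the shell command python3 -m inch 'ROWS' [FORCE]. ROWS is JSON, a list that holds one entry, the list of rows, each a list of 7 numbers: the shift along the tool's x, y, z in m, then the turn, a rotation vector about the tool's x, y, z in rad, then the closure, from -1 (fully open) to 1 (shut). In form: [[[x, y, z, ax, ay, az, hand], ...]]. A call has 1 to 10 rows; each row is the pose to reach, as a shift and turn from the pose commanded when the call began, along the tool's axes at that moment; what a row does not reach only later rows make up. A row lasts 1/10 s, in which the tool goes at most 50 mm and 8.59 degrees, less where a joint would pass 70% of its speed; a pose out of reach is approached as far as the arm can. A call with a gripper value outside its range is refused whole. The fingers move at their own pace and stop on an object; FORCE is the grip in N (left out, the last holds). Time passes only in rows, so rows that repeat a pose let the fingers close. It gives the time, the measured TCP pose, the force, the opening and the grip force at its end, in the units of the state.
- sensors.get_obs(): the state, without advancing time (a new reading comes with each control period).
- imaging.camera(name): name is "scene" or "top" or "wrist"; returns the picture (384x512x3 uint8, blue, green, red); there is no depth.
- imaging.calibration(name): a dict with "mtx" (3x3 intrinsics, pixels), "R" (3x3) and "t" (3): a world point X has camera coordinates R X + t; the wrist camera has in their place "tool_from_camera" (4x4, takes a point from camera to tool coordinates, whose origin is the TCP and whose axes are the flange's). Camera axes: x right, y down, z forward; pixel columns grow to the right and rows downward; lengths in m; the calibration is good to about 2 mm. A picture is of the moment at which its call begins: read the wrist's pose just before it. calibration takes no time and is no camera call.
- order.hand_in(): hands the job in; it is judged then, once.
Trained networks look in the newest picture that a camera, given by its name, has taken for a name from the list of things; names that differ only in an ending like _2 or _b are one class to them, and where a whole thing is asked for, a point or a joint stands for the part that bears it (a point fixed in the world has none). Each returns a list of dicts, best first, with "conf" (0 to 1); they miss things now and then, are a little off and sometimes report something else, mostly with a low value. They report only what shows in the picture. A call takes as long as a camera call.
- spotter.look_for(label, camera): "pixel" ([column, row] in pixels, amid what is visible of it).
The state is a dict: "clock": time; "joint_pos": joint angles; "joint_velocities": joint speeds; "tau": joint torques, N m; "position": TCP position; "ee_rot": TCP orientation; "ft_force": force on the tool from outside, world axes, zero at the start; "torque": the same for the moment, N m; "grip_width": opening from 0.0 (shut) to 1.0 (fully open); "grasp_force": force on a finger pad.
Only numpy, scipy, OpenCV 4.12 (cv2) and the standard library are available. Lean on these libraries where they do the work, as an engineer would, in place of code of your own. Each camera call takes 0.05 s, during which the arm holds its last target. There are 200 camera calls.

TASK

Lift the framed specimen slide off its wooden stand by its edges only, without touching its filmed face, and set it down (do not drop it) flat in the empty nest at the end of the slide viewer's swing arm while the arm is still at rest. Then grip the bar knob on top of the viewer, turn it clockwise (seen from above) three clicks and not on towards the fourth, so that the slide lies under the lens; the knob springs back if let go, so finish while still gripping it there, standing still. Leave all the other things on the table where they are.

Things in the scene. Friction and masses are not known exactly. Their poses are not given: they have to be found in the camera images.
- slide: Loose specimen slide: a flat white frame 46 mm (x) by 80 mm (y) by 5 mm thick, about 40 g, lying on the wooden stand; both ends are alike. Origin at the centre of its underside, z up. Take it by its two long edges (46 mm apart, closing along its x), near the middle of its length.
- film: The slide's delicate face: a pale grey film 38 x 72 mm with a round brown specimen, standing 0.8 mm above the top of the frame. Origin at the centre of the frame's top. Must not be touched by the fingers.
- stand: Wooden stand, fixed. Origin at the centre of its underside. Foot 64 (x) x 100 (y) x 6 mm; on it a block 24 (x) x 66 (y) mm whose top, 30 mm above the table, carries the slide; each long edge of the slide overhangs the block by 11 mm, so fingers can go down beside it to 8 mm above the table.
- viewer: Base of the slide viewer, fixed to the table: grey disc 110 mm across and 13 mm high with a ring of 15 small steel studs, and a foot running out to the lens post. Origin on the turning axis at table height, z up. The lens post stands 182 mm from the axis and is 61 mm high.
- carrier (a joint): Turn of arm and knob, rad: 0 at rest against its stop, growing clockwise seen from above, to 2.51. A click every 24 degrees: first 0.419, second 0.838, third 1.257, fourth 1.676. A return spring (0.09 N m at rest, 0.03 N m more per rad) turns it back to 0 if let go; each click adds a ripple of 0.07 N m (harder leaving a click, easier arriving). At most 0.22 N m.
- nest (a point): Centre of the nest's floor on the white swing arm, 105 mm from the axis, 30 mm above the table: the slide's origin belongs here. Turns with the arm; x along the slide's short side, y outward along its long side. Leaning lips 7 mm high at corners and ends, play 2 mm at the floor, 4 at the top; long sides open in the middle 50 mm, arm there 24 mm wide. At rest it yields clockwise to 0.8 N.
- knob: The bar knob (black) on a steel shaft above the viewer's axis, turning with the arm: bar 50 mm long (x) by 14 mm thick (y) by 28 mm high (86 to 114 mm above the table). Origin on the axis at table height, x along the bar. Grip it across the 14 mm, pads along the bar.
- knob_grip (a point): Middle of the bar knob, on the axis, 100 mm above the table; axes as the knob's.
- lens (a point): Centre of the round lens (black rim, 61 mm across), 58 mm above the table, 105 mm from the turning axis; fixed to the viewer; above the nest when the arm is at the third stop. Its top is at 62 mm.
- glue_stick: Bystander, to be left alone: standing glue stick, 31 mm across, 106 mm tall. Origin at the centre of its underside.
- cap_red: Bystander, to be left alone: plastic bottle cap lying between the stand and the viewer, 38 mm across, 13 mm high. Origin at the centre of its underside.
- eraser: Bystander, to be left alone: eraser, 22x45x13 mm. Origin at the centre of its underside.
- pencil_stub: Bystander, to be left alone: short pencil, 76 mm long, 10 mm thick. Origin at the centre of its underside.
- cube_natural: Bystander, to be left alone: wooden cube, 30 mm. Origin at the centre of its underside.

How it is judged:
On the way, in this order (a step that is already met when the one before it is completed fails the run):
1. The slide is gripped and lifted clear of its stand (height (world z) of slide above 0.045 m and contact force between the fingers and slide above 1 N), for 0.2 s.
2. The slide lies seated in the nest, let go, with the arm at rest (x of slide in the frame of nest between -0.004 and 0.004 m and y of slide in the frame of nest between -0.004 and 0.004 m and z of slide in the frame of nest between -0.003 and 0.003 m and angle between the y axis of slide and the y axis of nest, either way round below 0.12 rad and angle between slide's own z axis and vertical below 0.08 rad and contact force between the fingers and slide below 0.05 N and value of joint carrier below 0.08 rad), for 0.2 s.
3. The knob, gripped, has gone past the first click (value of joint carrier above 0.46 rad and contact force between the fingers and knob above 3 N).
4. The knob is gripped at the third stop (value of joint carrier between 1.137 and 1.377 rad and contact force between the fingers and knob above 3 N), for 0.3 s.
At the end, for the whole second after the job is handed in: Fingers grip the knob (over 3 N), still, within 0.12 rad of the third stop, nest within 20 mm of the lens in plan; the slide, untouched, seated in the nest: within 4 mm of its centre both ways, 3 mm of its floor, 0.12 rad aligned, 0.08 rad flat (all of step 4 and velocity of joint carrier between -0.05 and 0.05 rad/s and x of slide in the frame of nest between -0.004 and 0.004 m and y of slide in the frame of nest between -0.004 and 0.004 m and z of slide in the frame of nest between -0.003 and 0.003 m and angle between the y axis of slide and the y axis of nest, either way round below 0.12 rad and angle between slide's own z axis and vertical below 0.08 rad and contact force between the fingers and slide below 0.05 N and horizontal distance between nest and lens below 0.02 m); the arm keeps its last pose, push and grip.
It fails at once if The fingers touch the slide's filmed face (contact force between the fingers and film above 0.3 N).
It fails at once if The knob goes past half-way from the third click to the fourth (value of joint carrier above 1.466 rad).
It fails at once if The slide is dropped: free of the fingers more than 15 mm above its seat (height (world z) of slide above 0.045 m and contact force between the fingers and slide below 0.01 N).
It fails at once if A bystander is moved by more than 20 mm (distance of any of glue_stick, cap_red, eraser, pencil_stub, cube_natural from where it was at the start of the episode above 0.02 m).
It also fails if it takes over 58 s, if anything falls off the work surface, if the arm or the gripper's body presses on something with over 40 N, if the wrist force passes 120 N, or if a joint passes its speed limit or range.

## Working session

There is one attempt and no reset: what is moved stays moved. The work goes in short steps, Python scripts to look and compute and a shell command to move; the robot and the scene stay as the last step left them, time stands still between calls to the robot, and variables do not carry over. Pictures are saved under pics/ and viewed, at most 10 in all, crops included, and the job is handed in when it is done.

```bash
mkdir -p pics
cat > h.py <<'E'
import numpy as np, cv2
from scipy.spatial.transform import Rotation as Ro
from workcell import sensors, imaging, order, spotter
def ray(cam,px,obs=None):
    c=imaging.calibration(cam); K=np.array(c["mtx"])
    d=np.linalg.solve(K,[px[0],px[1],1.])
    if cam=="wrist":
        T=np.array(c["tool_from_camera"]); R=Ro.from_quat(obs["ee_rot"]).as_matrix()
        return R@T[:3,3]+np.array(obs["position"]), R@T[:3,:3]@d
    R=np.array(c["R"]); t=np.array(c["t"]); return -R.T@t, R.T@d
def at_z(cam,px,z,obs=None):
    o,d=ray(cam,px,obs); return o+d*(z-o[2])/d[2]
def proj(cam,X,obs=None):
    c=imaging.calibration(cam); K=np.array(c["mtx"]); X=np.array(X,float)
    if cam=="wrist":
        T=np.array(c["tool_from_camera"]); R=Ro.from_quat(obs["ee_rot"]).as_matrix()
        p=R.T@(X-np.array(obs["position"])); p=T[:3,:3].T@(p-T[:3,3])
    else: p=np.array(c["R"])@X+np.array(c["t"])
    q=K@p; return q[:2]/q[2]
E
python3 - <<'E'
from h import *
o=sensors.get_obs(); print(o["clock"],o["position"],Ro.from_quat(o["ee_rot"]).as_matrix().round(3).tolist(),o["grip_width"])
Z=dict(slide=.035,stand=.03,viewer=.013,nest=.033,knob=.1,lens=.06,glue_stick=.1,cap_red=.013,eraser=.013,pencil_stub=.01,cube_natural=.03)
for c in("top","scene"):
    im=imaging.camera(c); cv2.imwrite(f"pics/{c}0.png",im); print(c,(ray(c,[256,192])[0]).round(3))
    for n,z in Z.items():
        for r in spotter.look_for(n,c)[:1]: print(n,round(r["conf"],2),np.round(r["pixel"]),at_z(c,r["pixel"],z).round(3))
E
```

```text
0.0 [ 0.24828168 -0.573173    0.2474589 ] [[0.918, 0.397, -0.001], [0.397, -0.918, 0.001], [-0.0, -0.002, -1.0]] 0.9975616610968933
top [ 0.428 -0.036  1.114]
slide 0.67 [153. 219.] [0.514 0.237 0.035]
stand 0.63 [166. 221.] [0.508 0.204 0.03 ]
viewer 0.59 [306. 194.] [ 0.584 -0.158  0.013]
nest 0.61 [313. 211.] [ 0.539 -0.173  0.033]
knob 0.64 [323. 194.] [ 0.574 -0.19   0.1  ]
glue_stick 0.7 [381. 252.] [ 0.435 -0.326  0.1  ]
cap_red 0.43 [206. 230.] [0.486 0.103 0.013]
eraser 0.63 [379. 213.] [ 0.537 -0.35   0.013]
cube_natural 0.52 [380. 252.] [ 0.436 -0.343  0.03 ]
scene [-0.065  0.36   0.814]
slide 0.63 [156. 267.] [0.513 0.247 0.035]
stand 0.71 [157. 280.] [0.484 0.256 0.03 ]
viewer 0.91 [288. 187.] [ 0.584 -0.171  0.013]
nest 0.56 [299. 192.] [ 0.538 -0.169  0.033]
knob 0.63 [296. 165.] [ 0.57  -0.177  0.1  ]
lens 0.77 [289. 192.] [ 0.529 -0.13   0.06 ]
glue_stick 0.86 [177. 198.] [0.621 0.137 0.1  ]
cap_red 0.7 [218. 261.] [0.469 0.113 0.013]
eraser 0.63 [351. 175.] [ 0.53  -0.352  0.013]
pencil_stub 0.6 [325. 160.] [ 0.621 -0.332  0.01 ]
cube_natural 0.48 [371. 196.] [ 0.428 -0.327  0.03 ]
```

View pics/top0.png

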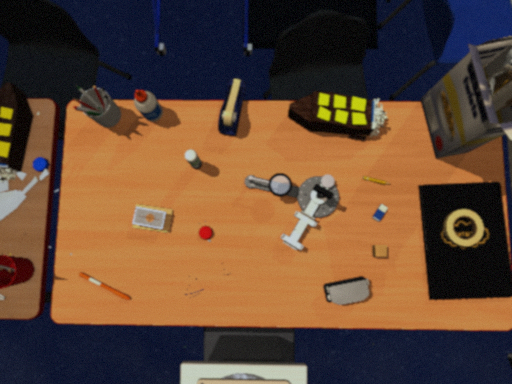

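View pics/scene0.png

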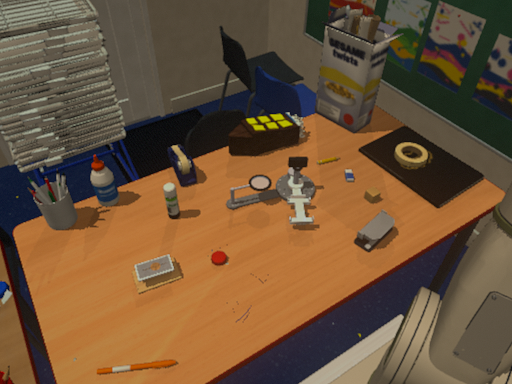

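The top view shows the slide near (153,217), the viewer axis near (319,197), the arm running to a nest near (297,235), and the lens at (280,185). In the scene view, the slide is at (156,267), the glue stick at (172,200) and the knob at (297,163). Next I measure orientations on enlarged crops.

Run:
```python
from h import *
im=cv2.imread("pics/top0.png")
a=cv2.resize(im[190:250,120:220],None,fx=7,fy=4.5*7/4.5,interpolation=cv2.INTER_CUBIC)[:290]
a=cv2.resize(im[195:240,120:220],None,fx=6,fy=6,interpolation=cv2.INTER_CUBIC)
b=cv2.resize(im[165:260,240:350],None,fx=6,fy=6,interpolation=cv2.INTER_CUBIC)
cv2.imwrite("pics/b.png",b)
print(np.array(imaging.calibration("wrist")["tool_from_camera"]).round(3), imaging.calibration("wrist")["mtx"])
hsv=cv2.cvtColor(im,cv2.COLOR_BGR2HSV)
m=((hsv[...,1]<70)&(hsv[...,2]>110)).astype(np.uint8)
roi=np.zeros_like(m); roi[195:240,120:200]=1; 
ys,xs=np.nonzero(m*roi); r=cv2.minAreaRect(np.c_[xs,ys].astype(np.float32)); print(r, np.array([at_z("top",p,.035)[:2] for p in cv2.boxPoints(r)]).round(3).tolist(), at_z("top",r[0],.035))
```

```text
[[ 0.    -0.958 -0.286  0.073]
 [ 1.     0.001 -0.001 -0.001]
 [ 0.001 -0.286  0.958 -0.126]
 [ 0.     0.     0.     1.   ]] [[342.40076358   0.         255.6846983 ]
 [  0.         342.40076358 191.82999537]
 [  0.           0.           1.        ]]
((148.77999877929688, 217.45999145507812), (31.752168655395508, 18.872413635253906), 10.304845809936523) [[0.5, 0.292], [0.548, 0.286], [0.534, 0.204], [0.486, 0.211]] [0.51686599 0.24845777 0.035     ]
```

View pics/b.png

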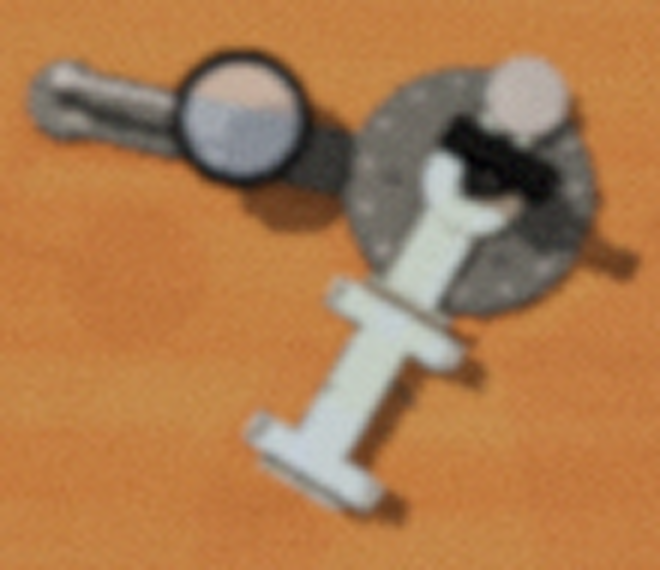

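Run:
```python
from h import *
P=lambda u,v,z: at_z("top",[u/6+240,v/6+165],z)
ax=P(475,190,.013); ne=P(357,391,.036); kn=P(500,160,.114); le=P(241,117,.06); e1=P(395,322,.037); e2=P(313,462,.037)
print(ax,ne,kn,le,np.linalg.norm((ne-ax)[:2]),np.linalg.norm((le-ax)[:2]),np.linalg.norm((e1-e2)[:2]))
for a,b in((ax,ne),(e1,e2),(ax,le)): print(np.degrees(np.arctan2(*(b-a)[1::-1])))
# tool shift
o=sensors.get_obs(); R=Ro.from_quat(o["ee_rot"]).as_matrix(); p=np.array(o["position"])
for t in([.42,-.25,.25],[.50,.0,.25],[.45,.255,.25]): print(R.T@(np.array(t)-p))
```

```text
[ 0.57826471 -0.19358524  0.013     ] [ 0.48842127 -0.1393736   0.036     ] [ 0.57663684 -0.18923929  0.114     ] [ 0.60199905 -0.0886512   0.06      ] 0.10493209738516564 0.10758471486498626 0.06919384941951741
148.89316631825534
149.63206323878248
77.2550915942184
[ 0.28599779 -0.22864137 -0.00167349]
[ 0.45878851 -0.42623531 -0.00167881]
[ 0.5142806  -0.68009675 -0.00168871]
```

```bash
python3 -m inch '[[[0.286,-0.229,0,0,0,0,-1],[0.286,-0.229,0,0,0,0,-1],[0.286,-0.229,0,0,0,0,-1],[0.286,-0.229,0,0,0,0,-1],[0.286,-0.229,0,0,0,0,-1],[0.286,-0.229,0,0,0,0,-1],[0.286,-0.229,0,0,0,0,-1],[0.459,-0.426,0,0,0,-0.4,-1],[0.459,-0.426,0,0,0,-0.5,-1],[0.459,-0.426,0,0,0,-0.6,-1]]]' 30
python3 - <<'E'
from h import *
o=sensors.get_obs(); R=Ro.from_quat(o["ee_rot"]).as_matrix(); p=np.array(o["position"])
print(o["clock"],p,np.degrees(np.arctan2(R[1,1],R[0,1])),R.T@(np.array([.517,.2485,.19])-p),R.T@(np.array([.52,.0,.25])-p),o["joint_pos"])
E
```

```text
clock: 2.2
position: [0.46, -0.1199, 0.2486]
ee_rot: [0.908, 0.419, 0.0, 0.0]
ft_force: [0.9, -0.2, -0.1]
grip_width: 1.002
grasp_force: 0.0
2.2 [ 0.46000062 -0.11990769  0.24863398] -40.448619707227714 [ 0.31733297 -0.19569112  0.05844543] [ 0.13017387 -0.03213187 -0.00139681] [ 0.63732278  0.02724693 -0.48221344  1.81854224  0.01364267  1.29810774
 -0.55436358]
```

```bash
python3 -m inch '[[[0.13,-0.032,0,0,0,-0.15,-1],[0.13,-0.032,0,0,0,-0.3,-1],[0.13,-0.032,0,0,0,-0.4,-1],[0.317,-0.196,0.058,0,0,-0.535,-1],[0.317,-0.196,0.058,0,0,-0.535,-1],[0.317,-0.196,0.058,0,0,-0.535,-1],[0.317,-0.196,0.058,0,0,-0.535,-1],[0.317,-0.196,0.058,0,0,-0.535,-1],[0.317,-0.196,0.058,0,0,-0.535,-1],[0.317,-0.196,0.058,0,0,-0.535,-1]]]'
python3 - <<'E'
from h import *
o=sensors.get_obs(); R=Ro.from_quat(o["ee_rot"]).as_matrix(); p=np.array(o["position"])
print(p,np.degrees(np.arctan2(R[1,1],R[0,1])),o["joint_pos"])
im=imaging.camera("wrist"); cv2.imwrite("pics/w1.png",im)
for n in("slide","stand"):
  for r in spotter.look_for(n,"wrist")[:2]: print(n,r,at_z("wrist",r["pixel"],.035,o))
E
```

```text
clock: 3.2
position: [0.5176, 0.2479, 0.1898]
ee_rot: [0.766, 0.643, -0.0, -0.001]
ft_force: [0.9, -0.7, 0.5]
grip_width: 1.003
grasp_force: 0.0
[0.51759945 0.24794632 0.18981816] -9.943369841157942 [ 0.09524134  0.35434453 -0.7555581   1.6448092   0.25285444  1.2443127
 -0.88476152]
slide {'pixel': [253.9, 177.3], 'conf': 0.64} [0.51600977 0.25182437 0.035     ]
stand {'pixel': [265.1, 130.4], 'conf': 0.76} [0.53177066 0.28886911 0.035     ]
stand {'pixel': [245.2, 307.5], 'conf': 0.5} [0.4857192  0.12772442 0.035     ]
```

View pics/w1.png

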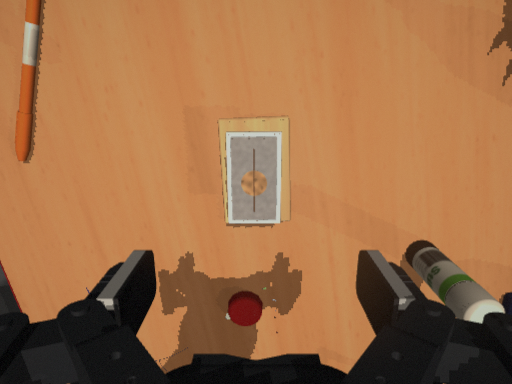

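The wrist view shows the slide with its film and specimen centred at about (254,178), nearly square to the jaws. The cap is at (246,308) and the glue stick at the right edge. I'll fit the frame precisely.

```bash
cat >> h.py <<'E'
def slidefit(im,o,z,roi,smax=60,vmin=130):
    hsv=cv2.cvtColor(im,cv2.COLOR_BGR2HSV)
    m=((hsv[...,1]<smax)&(hsv[...,2]>vmin)).astype(np.uint8); k=np.zeros_like(m); x0,y0,x1,y1=roi; k[y0:y1,x0:x1]=1; m*=k
    n,l,s,_=cv2.connectedComponentsWithStats(m); i=1+np.argmax(s[1:,4]); ys,xs=np.nonzero(l==i)
    r=cv2.minAreaRect(np.c_[xs,ys].astype(np.float32))
    c=np.array([at_z("wrist",p,z,o)[:2] for p in cv2.boxPoints(r)])
    return r,c
E
python3 - <<'E'
from h import *
o=sensors.get_obs(); im=cv2.imread("pics/w1.png")
r,c=slidefit(im,o,.035,(200,110,310,250))
e=[c[1]-c[0],c[2]-c[1]]; L=[np.linalg.norm(v) for v in e]
v=e[np.argmax(L)]; a=np.degrees(np.arctan2(v[1],v[0]))%180
R=Ro.from_quat(o["ee_rot"]).as_matrix()
print(r,c.mean(0),L,a,R.T@(np.r_[c.mean(0),.036]-o["position"]))
E
```

```text
((253.5, 177.49996948242188), (54.99999237060547, 90.99998474121094), 0.0) [0.51716979 0.24633071] [np.float64(0.07952391974461509), np.float64(0.044790248036956574)] 78.33261059031342 [ 0.0015951  -0.00240502  0.15453261]
```

Run:
```python
from h import *
o=sensors.get_obs(); R=Ro.from_quat(o["ee_rot"]).as_matrix(); print(o["clock"],o["position"],R.round(4))
c=np.array([.5172,.2463,.036]); print(R.T@(c-o["position"]))
im=imaging.camera("wrist"); r,c=slidefit(im,o,.035,(200,110,310,250)); print(r,c.mean(0))
```

```text
3.35 [0.51915254 0.24446267 0.19053554] [[ 1.783e-01  9.840e-01  6.000e-04]
 [ 9.840e-01 -1.783e-01 -8.000e-04]
 [-7.000e-04  8.000e-04 -1.000e+00]]
[ 0.00157027 -0.00236982  0.15453265]
((250.0, 173.0), (92.0, 54.0), 90.0) [0.51496081 0.25068669]
```

```bash
python3 -m inch '[[[0.005,-0.005,0.04,0,0,0,-1],[0.005,-0.005,0.08,0,0,0,-1],[0.005,-0.005,0.08,0,0,0,-1],[0.005,-0.005,0.08,0,0,0,-1],[0.005,-0.005,0.08,0,0,0,-1]]]'
python3 - <<'E'
from h import *
for i in range(3):
  o=sensors.get_obs(); R=Ro.from_quat(o["ee_rot"]).as_matrix(); print(o["clock"],o["position"],np.degrees(np.arctan2(R[1,1],R[0,1])))
  im=imaging.camera("wrist"); r,c=slidefit(im,o,.035,(150,40,360,250)); print(r,c.mean(0),np.ptp(c,axis=0))
cv2.imwrite("pics/w2.png",im)
E
```

```text
clock: 3.9
position: [0.5158, 0.252, 0.1127]
ee_rot: [0.767, 0.641, 0.001, 0.001]
ft_force: [-0.5, -0.4, -0.1]
grip_width: 0.997
grasp_force: 0.0
3.9 [0.51577411 0.25202017 0.11270419] -10.206485620514933
((255.5, 201.0), (96.0, 75.0), 90.0) [0.51655356 0.25847338] [0.05736077 0.07047637]
3.95 [0.51572621 0.25217171 0.11268202] -10.18993643716683
((255.5, 201.0), (96.0, 75.0), 90.0) [0.51652893 0.25863533] [0.05733789 0.0704614 ]
4.0 [0.51556929 0.25222401 0.11244961] -10.176681715055597
((256.0, 201.0), (96.0, 74.0), 90.0) [0.51668005 0.25869904] [0.05662018 0.07026791]
```

View pics/w2.png

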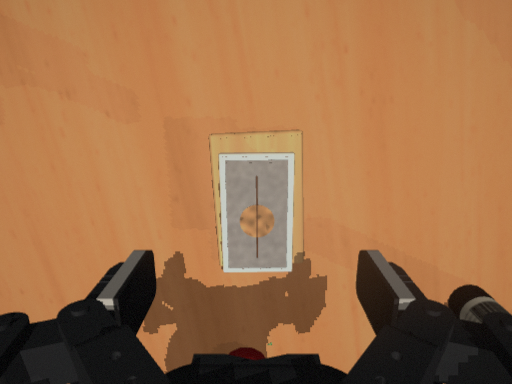

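The wrist view shows the frame with corners at about (220,153), (295,153), (291,271) and (222,271), midway between the fingers and aligned.

Run:
```python
from h import *
o=sensors.get_obs(); R=Ro.from_quat(o["ee_rot"]).as_matrix();print(o["position"])
c=np.array([at_z("wrist",p,.035,o) for p in([220,153],[295,153],[291,272],[222,272])]); m=c.mean(0)
print(m,np.linalg.norm(c[1]-c[0]),np.linalg.norm(c[2]-c[1]),np.linalg.norm(c[3]-c[2]), R.T@(np.r_[m[:2],.034]-o["position"]))
```

```text
[0.51535478 0.2521826  0.11210968]
[0.51558099 0.25039663 0.035     ] 0.04483454172851185 0.07974112458716778 0.04581309197611613 [-0.00181135  0.00034484  0.07810866]
```

```bash
python3 -m inch '[[[-0.002,0,0.03,0,0,0,-1],[-0.002,0,0.06,0,0,0,-1],[-0.002,0,0.084,0,0,0,-1],[-0.002,0,0.084,0,0,0,-1],[-0.002,0,0.084,0,0,0,-1],[-0.002,0,0.084,0,0,0,-1],[-0.002,0,0.084,0,0,0,-1]]]' ; python3 -m inch '[[[0,0,0,0,0,0,1],[0,0,0,0,0,0,1],[0,0,0,0,0,0,1],[0,0,0,0,0,0,1],[0,0,0,0,0,0,1],[0,0,0,0,0,0,1],[0,0,0,0,0,0,1],[0,0,0,0,0,0,1],[0,0,0,0,0,0,1],[0,0,0,0,0,0,1]]]' 25
```

```text
clock: 4.75
position: [0.5149, 0.2505, 0.0279]
ee_rot: [0.767, 0.642, 0.001, 0.0]
ft_force: [-0.3, -0.0, 0.2]
grip_width: 1.003
grasp_force: 0.0
clock: 5.75
position: [0.5142, 0.25, 0.0267]
ee_rot: [0.767, 0.642, 0.0, 0.0]
ft_force: [-1.0, -1.4, 5.2]
grip_width: 0.53
grasp_force: 25.3
```

```bash
python3 -m inch '[[[0,0,-0.02,0,0,0,1],[0,0,-0.05,0,0,0,1],[0,0,-0.08,0,0,0,1],[0,0,-0.11,0,0,0,1],[0,0,-0.14,0,0,0,1],[0,0,-0.173,0,0,0,1],[-0.04,0.01,-0.173,0,0,-0.1,1],[-0.08,0.02,-0.173,0,0,-0.2,1],[-0.12,0.03,-0.173,0,0,-0.3,1],[-0.16,0.04,-0.173,0,0,-0.4,1]]]'
python3 - <<'E'
from h import *
o=sensors.get_obs(); R=Ro.from_quat(o["ee_rot"]).as_matrix(); p=np.array(o["position"])
a=np.degrees(np.arctan2(R[1,1],R[0,1]));print(p,a,np.radians(59.3-a),R.T@(np.array([.5524,-.1783,.20])-p),o["joint_pos"].round(2))
E
```

```text
clock: 6.75
position: [0.525, 0.0838, 0.1992]
ee_rot: [0.622, 0.783, -0.0, 0.0]
ft_force: [1.0, -0.1, 0.2]
grip_width: 0.529
grasp_force: 25.9
[0.52498787 0.08384659 0.19922207] 13.027675609256255 0.8076044131693574 [-0.26157875 -0.03238692 -0.00071182] [ 0.43  0.24 -0.77  1.74  0.18  1.23 -0.15]
```

```bash
python3 -m inch '[[[-0.04,-0.005,0,0,0,-0.1,1],[-0.08,-0.01,0,0,0,-0.2,1],[-0.12,-0.015,0,0,0,-0.3,1],[-0.16,-0.02,0,0,0,-0.4,1],[-0.2,-0.025,0,0,0,-0.5,1],[-0.23,-0.03,0,0,0,-0.6,1],[-0.262,-0.032,0,0,0,-0.7,1],[-0.262,-0.032,0,0,0,-0.807,1],[-0.262,-0.032,0,0,0,-0.807,1],[-0.262,-0.032,0,0,0,-0.807,1]]]' ; python3 -m inch '[[[0,0,0,0,0,0,1],[0,0,0,0,0,0,1],[0,0,0,0,0,0,1],[0,0,0,0,0,0,1]]]'
python3 - <<'E'
from h import *
o=sensors.get_obs(); R=Ro.from_quat(o["ee_rot"]).as_matrix(); p=np.array(o["position"])
im=imaging.camera("wrist"); cv2.imwrite("pics/w3.png",im)
a=np.degrees(np.arctan2(R[1,1],R[0,1]));print(p,a,o["joint_pos"].round(2), repr(list(p)),repr(list(o["ee_rot"])))
for n in("nest","slide"):
  for r in spotter.look_for(n,"wrist")[:2]: print(n,r,at_z("wrist",r["pixel"],.035,o))
E
```

```text
clock: 7.75
position: [0.5519, -0.1763, 0.1992]
ee_rot: [0.268, 0.963, 0.0, -0.0]
ft_force: [0.2, 0.6, 0.6]
grip_width: 0.533
grasp_force: 25.9
clock: 8.15
position: [0.552, -0.1769, 0.1994]
ee_rot: [0.267, 0.964, -0.0, 0.0]
ft_force: [0.9, 0.2, 0.1]
grip_width: 0.533
grasp_force: 25.9
[ 0.5519848  -0.17691856  0.19940356] 59.0122099150862 [ 0.82  0.35 -0.72  1.62  0.24  1.26  1.09] [np.float64(0.5519847965001025), np.float64(-0.17691855517080518), np.float64(0.19940355646586427)] [np.float64(0.26713568641508806), np.float64(0.9636589153043973), np.float64(-0.00010972869823389453), np.float64(8.920484821043388e-05)]
nest {'pixel': [256.8, 95.5], 'conf': 0.97} [ 0.49368702 -0.13937187  0.035     ]
slide {'pixel': [256.4, 265.6], 'conf': 0.93} [ 0.62612915 -0.21911409  0.035     ]
```

View pics/w3.png

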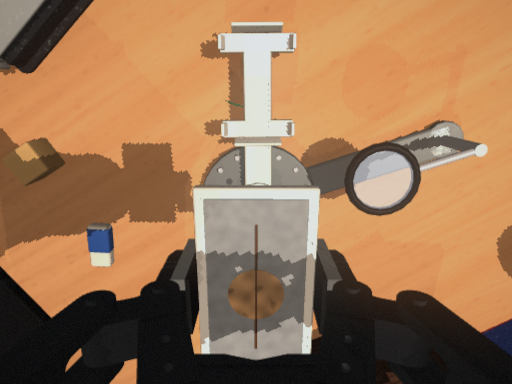

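The wrist view shows the slide held at (195..319, 187..352), centred near column 257. The empty nest is at columns 218..297, rows 22..147, also centred at 257 and aligned with the slide. I'll locate the nest's ends along the arm.

Run:
```python
from h import *
im=cv2.imread("pics/w3.png"); o=sensors.get_obs()
g=cv2.cvtColor(im,cv2.COLOR_BGR2GRAY)
print(o["position"]); R=Ro.from_quat(o["ee_rot"]).as_matrix()
print("col257",[(r,int(v)) for r,v in enumerate(g[15:190,250:265].mean(1),15)])
for r in(25,42,128): print(r,g[r,210:305].tolist())
C=lambda s:o["position"]+0*s
for row in (22,33,139,147): 
    X=at_z("wrist",[257.5,row],.037,o); Y=at_z("wrist",[257.5,row],.030,o); print(row,(R.T@(X-o["position"])).round(4),(R.T@(Y-o["position"])).round(4))
ax=np.array([.57826,-.19358]);u=np.array([np.cos(np.radians(149.3)),np.sin(np.radians(149.3))])
print("nest from top", R.T@(np.r_[ax+.105*u,.03]-o["position"]))
a=np.array([at_z("wrist",[257.5,r],.034,o) for r in (30,139)]); d=a[0]-a[1]; print(np.degrees(np.arctan2(d[1],d[0])))
```

```text
[ 0.55196546 -0.17709051  0.19935006]
col257 [(15, 159), (16, 159), (17, 159), (18, 159), (19, 158), (20, 159), (21, 159), (22, 208), (23, 224), (24, 223), (25, 170), (26, 123), (27, 118), (28, 118), (29, 117), (30, 116), (31, 109), (32, 101), (33, 196), (34, 224), (35, 225), (36, 225), (37, 225), (38, 225), (39, 225), (40, 225), (41, 225), (42, 225), (43, 225), (44, 225), (45, 226), (46, 225), (47, 225), (48, 226), (49, 226), (50, 226), (51, 225), (52, 225), (53, 225), (54, 225), (55, 225), (56, 226), (57, 225), (58, 226), (59, 226), (60, 226), (61, 226), (62, 226), (63, 226), (64, 226), (65, 226), (66, 226), (67, 226), (68, 226), (69, 226), (70, 226), (71, 226), (72, 226), (73, 226), (74, 226), (75, 226), (76, 225), (77, 225), (78, 225), (79, 225), (80, 225), (81, 225), (82, 225), (83, 225), (84, 225), (85, 225), (86, 225), (87, 225), (88, 225), (89, 225), (90, 225), (91, 225), (92, 225), (93, 225), (94, 225), (95, 225), (96, 225), (97, 226), (98, 225), (99, 225), (100, 225), (101, 225), (102, 226), (103, 225), (104, 225), (105, 225), (106, 225), (107, 225), (108, 225), (109, 226),
[... 1966 characters left out ...]
3, 113, 112, 206, 224, 225, 183, 172, 173, 188, 222, 226, 227, 226, 226, 226, 227, 226, 227, 226, 226, 227, 225, 226, 226, 226, 226, 227, 225, 225, 226, 226, 225, 225, 226, 225, 225, 227, 226, 226, 226, 226, 226, 226, 227, 226, 226, 225, 226, 226, 227, 227, 227, 227, 227, 226, 226, 226, 227, 227, 226, 226, 227, 227, 225, 226, 226, 226, 225, 166, 130, 127, 128, 158, 220, 226, 193, 180, 179, 179, 179, 178, 176, 178, 178, 176, 176]
22 [0.1235 0.0027 0.1623] [0.1247 0.0027 0.1693]
33 [0.1158 0.0027 0.1623] [0.1168 0.0027 0.1693]
139 [0.0342 0.0028 0.1623] [0.0333 0.0029 0.1693]
147 [0.0275 0.0028 0.1623] [0.0264 0.0029 0.1693]
nest from top [ 0.07399171 -0.0011159   0.16933944]
149.1190038194355
```

Run:
```python
from h import *
im=cv2.imread("pics/w3.png"); o=sensors.get_obs(); R=Ro.from_quat(o["ee_rot"]).as_matrix(); p=o["position"]
g=cv2.cvtColor(im,cv2.COLOR_BGR2GRAY)
print(g[200,185:205].tolist(),g[200,310:330].tolist(),g[180:196,230].tolist(),g[345:360,225].tolist(),g[240,190:205].tolist())
f=lambda u,v,z:(R.T@(at_z("wrist",[u,v],z,o)-p)).round(4)
z=p[2]+.0083
for u,v in((195,187),(319,187),(311,353),(202,353),(257,187),(257,353)): print("slide",f(u,v,z))
for u,v in((257.1,32.6),(257.4,136)): print("nest",f(u,v,.03))
```

```text
[105, 112, 110, 110, 110, 109, 108, 104, 180, 213, 222, 224, 225, 224, 224, 225, 225, 225, 165, 149] [226, 226, 226, 226, 225, 226, 226, 226, 224, 176, 171, 174, 173, 173, 173, 173, 173, 175, 174, 174] [97, 95, 97, 98, 108, 105, 107, 128, 194, 221, 226, 226, 226, 227, 226, 226] [156, 156, 153, 154, 152, 156, 157, 157, 131, 70, 20, 15, 7, 14, 15] [75, 75, 73, 73, 75, 174, 214, 223, 225, 226, 227, 226, 226, 226, 226]
slide [ 0.0404 -0.0203 -0.0083]
slide [ 0.0405  0.0239 -0.0083]
slide [-0.0312  0.0243 -0.0083]
slide [-0.0312 -0.0209 -0.0083]
slide [ 0.0404  0.0018 -0.0083]
slide [-0.0312  0.0019 -0.0083]
nest [0.1171 0.0024 0.1693]
nest [0.0359 0.0028 0.1693]
```

```bash
python3 -m inch '[[[0.04,0.001,0,0,0,0,1],[0.0755,0.001,0,0,0,0,1],[0.0755,0.001,0.03,0,0,0,1],[0.0755,0.001,0.07,0,0,0,1],[0.0755,0.001,0.11,0,0,0,1],[0.0755,0.001,0.14,0,0,0,1],[0.0755,0.001,0.15,0,0,0,1],[0.0755,0.001,0.15,0,0,0,1],[0.0755,0.001,0.15,0,0,0,1],[0.0755,0.001,0.15,0,0,0,1]]]'
python3 - <<'E'
from h import *
o=sensors.get_obs(); R=Ro.from_quat(o["ee_rot"]).as_matrix(); p=np.array(o["position"])
im=imaging.camera("wrist"); cv2.imwrite("pics/w4.png",im); cv2.imwrite("pics/w4c.png",cv2.resize(im[120:384,130:390],None,fx=2.2,fy=2.2,interpolation=cv2.INTER_CUBIC))
print(p,np.degrees(np.arctan2(R[1,1],R[0,1])))
E
```

```text
clock: 9.3
position: [0.4889, -0.1378, 0.051]
ee_rot: [0.267, 0.964, -0.0, 0.001]
ft_force: [-0.4, 0.6, -0.4]
grip_width: 0.532
grasp_force: 25.9
[ 0.48893709 -0.13775302  0.05100481] 59.0069150910076
```

View pics/w4c.png

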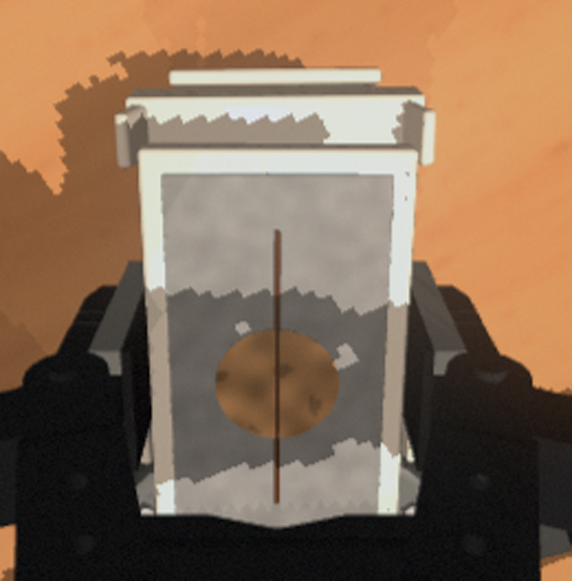

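The close-up shows the slide (columns 140..417, far edge row 150) between the lips at 117..132 and 422..435. The far end wall top is at rows 70..83, so the slide is laterally centred within half a millimetre. I'll check the lengthwise fit.

Run:
```python
from h import *
im=cv2.imread("pics/w4.png"); o=sensors.get_obs(); R=Ro.from_quat(o["ee_rot"]).as_matrix(); p=o["position"]; print(p)
g=cv2.cvtColor(im,cv2.COLOR_BGR2GRAY)
for c in(225,265,290):print([(r,int(v)) for r,v in enumerate(g[148:194,c-2:c+3].mean(1),148)])
print(g[180,175:205].tolist(),g[180,310:335].tolist())
f=lambda u,v,z:(R.T@(at_z("wrist",[u,v],z,o)-p)).round(4)
for r in(152,157.5): print(f(256,r,.037))
for r in (161,163,165): print(r,f(256,r,.03))
for h in(.0035,.006,.0083): print("slide far",f(256,188,p[2]+h),f(193.6,195,p[2]+h),f(319.5,195,p[2]+h))
```

```text
[ 0.48877866 -0.13776821  0.05083292]
[(148, 100), (149, 98), (150, 98), (151, 123), (152, 185), (153, 218), (154, 222), (155, 223), (156, 221), (157, 215), (158, 150), (159, 104), (160, 103), (161, 103), (162, 105), (163, 112), (164, 188), (165, 219), (166, 222), (167, 222), (168, 223), (169, 222), (170, 222), (171, 222), (172, 221), (173, 211), (174, 189), (175, 158), (176, 145), (177, 145), (178, 145), (179, 145), (180, 145), (181, 145), (182, 144), (183, 145), (184, 135), (185, 109), (186, 100), (187, 133), (188, 194), (189, 218), (190, 223), (191, 223), (192, 223), (193, 223)]
[(148, 110), (149, 104), (150, 94), (151, 165), (152, 207), (153, 220), (154, 222), (155, 223), (156, 219), (157, 193), (158, 133), (159, 104), (160, 103), (161, 103), (162, 107), (163, 146), (164, 201), (165, 221), (166, 223), (167, 224), (168, 223), (169, 223), (170, 224), (171, 223), (172, 222), (173, 213), (174, 191), (175, 159), (176, 146), (177, 146), (178, 146), (179, 145), (180, 146), (181, 147), (182, 146), (183, 146), (184, 146), (185, 117), (186, 107), (187, 131), (188, 190), (189, 218), (190, 2
[... 553 characters left out ...]
23), (191, 224), (192, 224), (193, 224)]
[103, 104, 103, 103, 103, 103, 103, 117, 143, 148, 147, 139, 122, 102, 93, 92, 91, 91, 91, 91, 91, 93, 123, 141, 144, 142, 144, 144, 143, 145] [146, 148, 147, 129, 124, 125, 126, 127, 125, 124, 126, 134, 189, 218, 223, 224, 223, 200, 176, 173, 172, 172, 173, 172, 173]
[0.0492 0.0015 0.0137]
[0.0469 0.0015 0.0137]
161 [0.044  0.0015 0.0207]
163 [0.0431 0.0015 0.0207]
165 [0.0422 0.0015 0.0207]
slide far [ 0.0387  0.0015 -0.0036] [ 0.036  -0.0218 -0.0036] [ 0.036   0.0251 -0.0036]
slide far [ 0.0395  0.0015 -0.0061] [ 0.0368 -0.0213 -0.0061] [ 0.0368  0.0246 -0.0061]
slide far [ 0.0401  0.0014 -0.0084] [ 0.0375 -0.0209 -0.0084] [ 0.0375  0.0242 -0.0084]
```

```bash
python3 -m inch '[[[0.002,-0.0005,0,0,0,0,1],[0.002,-0.0005,0,0,0,0,1],[0.002,-0.0005,0.004,0,0,0,1],[0.002,-0.0005,0.008,0,0,0,1],[0.002,-0.0005,0.012,0,0,0,1],[0.002,-0.0005,0.015,0,0,0,1],[0.002,-0.0005,0.018,0,0,0,1],[0.002,-0.0005,0.020,0,0,0,1],[0.002,-0.0005,0.020,0,0,0,1],[0.002,-0.0005,0.020,0,0,0,1]]]'
python3 - <<'E'
from h import *
o=sensors.get_obs(); print(o["position"],o["ft_force"],o["torque"])
E
```

```text
clock: 10.35
position: [0.4858, -0.1368, 0.0294]
ee_rot: [0.267, 0.964, -0.0, 0.0]
ft_force: [-0.5, 0.4, 0.2]
grip_width: 0.534
grasp_force: 25.9
[ 0.4858496  -0.13679571  0.02935199] [-0.50572965  0.35396503  0.22994668] [-0.04059634 -0.03136012  0.03318682]
```

```bash
python3 -m inch '[[[-0.0005,0,0.001,0,0,0,1],[-0.0005,0,0.0015,0,0,0,1],[-0.0005,0,0.002,0,0,0,1],[-0.0005,0,0.002,0,0,0,1],[-0.0005,0,0.002,0,0,0,1]]]'
python3 - <<'E'
from h import *
o=sensors.get_obs(); R=Ro.from_quat(o["ee_rot"]).as_matrix(); p=np.array(o["position"])
im=imaging.camera("wrist"); cv2.imwrite("pics/w5.png",im); cv2.imwrite("pics/w5c.png",cv2.resize(im[120:384,130:390],None,fx=2.2,fy=2.2,interpolation=cv2.INTER_CUBIC))
print(p,o["ft_force"])
E
```

```text
clock: 10.85
position: [0.4862, -0.1371, 0.0273]
ee_rot: [0.267, 0.964, -0.0, 0.0]
ft_force: [-0.4, 0.3, -0.3]
grip_width: 0.53
grasp_force: 25.9
[ 0.48622368 -0.1370828   0.02732586] [-0.3770103   0.29212485 -0.2796961 ]
```

View pics/w5c.png

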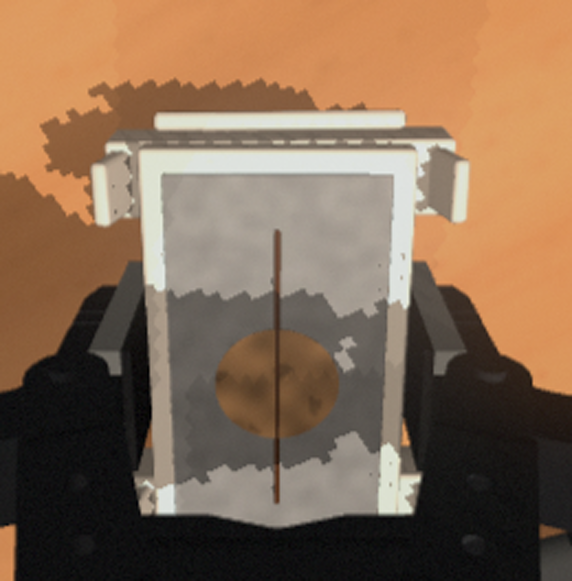

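The close-up shows the slide down between the lips, with its edges at 140 and 415 and the lip inner tops at 108 and 453. The far wall is clear, and there is no contact force yet. I'll lower it the last bit.

```bash
python3 -m inch '[[[0,0.0004,0.0005,0,0,0,1],[0,0.0004,0.001,0,0,0,1],[0,0.0004,0.001,0,0,0,1],[0,0.0004,0.001,0,0,0,1]]]'; python3 -m inch '[[[0,0,0.0005,0,0,0,1],[0,0,0.001,0,0,0,1],[0,0,0.001,0,0,0,1],[0,0,0.001,0,0,0,1]]]'
```

```text
clock: 11.3
position: [0.4865, -0.1367, 0.0266]
ee_rot: [0.267, 0.964, -0.0, 0.0]
ft_force: [-1.8, 0.5, 6.1]
grip_width: 0.532
grasp_force: 26.4
clock: 11.7
position: [0.4866, -0.1366, 0.0264]
ee_rot: [0.267, 0.964, -0.0, 0.0]
ft_force: [-8.3, 1.7, 18.7]
grip_width: 0.533
grasp_force: 27.3
```

```bash
python3 -m inch '[[[0,0,-0.001,0,0,0,1],[0,0,-0.001,0,0,0,1],[0,0,-0.0012,0,0,0,1],[0,0,-0.0012,0,0,0,1]]]' 20; python3 -m inch '[[[0,0,0,0,0,0,-0.05],[0,0,0,0,0,0,-0.1],[0,0,0,0,0,0,-0.15],[0,0,0,0,0,0,-0.2],[0,0,0,0,0,0,-0.3],[0,0,0,0,0,0,-0.4],[0,0,0,0,0,0,-0.5],[0,0,0,0,0,0,-0.5],[0,0,0,0,0,0,-0.5],[0,0,0,0,0,0,-0.5]]]'
python3 - <<'E'
from h import *
o=sensors.get_obs(); R=Ro.from_quat(o["ee_rot"]).as_matrix(); p=np.array(o["position"])
im=imaging.camera("wrist"); cv2.imwrite("pics/w6.png",im); cv2.imwrite("pics/w6c.png",cv2.resize(im[120:384,130:390],None,fx=2.2,fy=2.2,interpolation=cv2.INTER_CUBIC))
print(p,o["ft_force"])
E
```

```text
clock: 12.1
position: [0.4866, -0.1368, 0.0266]
ee_rot: [0.267, 0.964, -0.0, 0.0]
ft_force: [0.2, 1.2, 3.7]
grip_width: 0.533
grasp_force: 26.3
clock: 13.1
position: [0.4864, -0.1367, 0.0265]
ee_rot: [0.267, 0.964, -0.0, 0.0]
ft_force: [-0.1, 0.2, 0.0]
grip_width: 0.754
grasp_force: 0.0
[ 0.48644577 -0.13672151  0.02654311] [-0.10613595  0.15132343  0.03971491]
```

View pics/w6c.png

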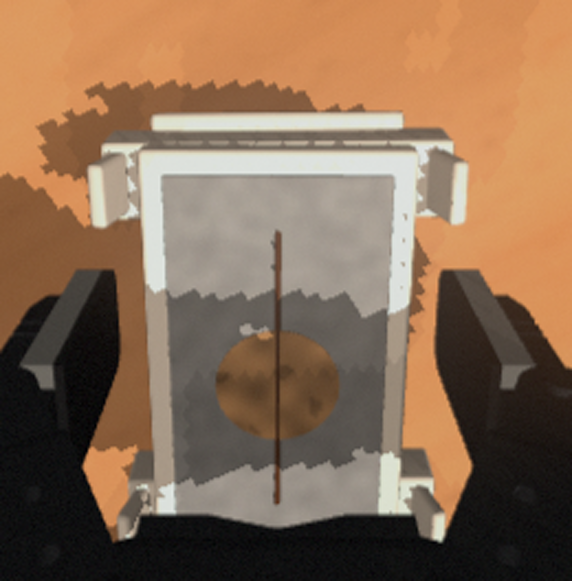

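The close-up shows the slide lying between the lips (edges 140 and 417, lip inner tops 105 and 452), with both fingers clear. I'll retreat straight up and check the lengthwise seat.

```bash
python3 -m inch '[[[0,0,-0.02,0,0,0,-0.5],[0,0,-0.05,0,0,0,-0.5],[0,0,-0.09,0,0,0,-0.5],[0,0,-0.13,0,0,0,-0.5],[0,0,-0.17,0,0,0,-1],[0,0,-0.19,0,0,0,-1],[0,0,-0.19,0,0,0,-1],[0,0,-0.19,0,0,0,-1],[0,0,-0.19,0,0,0,-1]]]'
python3 - <<'E'
from h import *
o=sensors.get_obs(); R=Ro.from_quat(o["ee_rot"]).as_matrix(); p=np.array(o["position"])
im=imaging.camera("wrist"); cv2.imwrite("pics/w7.png",im)
print(p,np.degrees(np.arctan2(R[1,1],R[0,1])),o["joint_pos"].round(2))
q=proj("wrist",[.4866,-.1367,.033],o); print(q)
x,y=q.astype(int); c=im[max(0,y-90):y+90,x-110:x+110]; cv2.imwrite("pics/w7c.png",cv2.resize(c,None,fx=3,fy=3,interpolation=cv2.INTER_CUBIC))
for n in("slide","nest","knob"):
  for r in spotter.look_for(n,"wrist")[:1]: print(n,r,at_z("wrist",r["pixel"],.035,o))
g=cv2.cvtColor(im,cv2.COLOR_BGR2GRAY); cc=int(q[0])+8; print(y,[(r,int(v)) for r,v in enumerate(g[y-75:y+75,cc-3:cc+4].mean(1),y-75)])
E
```

```text
clock: 14.05
position: [0.4857, -0.1366, 0.2152]
ee_rot: [0.267, 0.964, 0.0, -0.001]
ft_force: [1.1, 0.1, -0.1]
grip_width: 1.0
grasp_force: 0.0
[ 0.48573974 -0.13662157  0.21523906] 59.0177907975668 [ 0.9   0.16 -0.77  1.78  0.12  1.25  1.12]
[254.7400406  174.42817367]
slide {'pixel': [258.4, 173.8], 'conf': 0.71} [ 0.48741109 -0.13326209  0.035     ]
nest {'pixel': [257.6, 276.1], 'conf': 0.86} [ 0.57759431 -0.18802393  0.035     ]
knob {'pixel': [256.9, 276.5], 'conf': 0.64} [ 0.5776206  -0.18885918  0.035     ]
174 [(99, 156), (100, 155), (101, 151), (102, 151), (103, 151), (104, 152), (105, 152), (106, 153), (107, 154), (108, 155), (109, 154), (110, 153), (111, 154), (112, 154), (113, 154), (114, 155), (115, 156), (116, 156), (117, 156), (118, 155), (119, 155), (120, 155), (121, 156), (122, 155), (123, 194), (124, 217), (125, 220), (126, 162), (127, 115), (128, 104), (129, 98), (130, 117), (131, 198), (132, 222), (133, 222), (134, 222), (135, 186), (136, 157), (137, 156), (138, 158), (139, 159), (140, 160), (141, 161), (142, 159), (143, 157), (144, 155), (145, 156), (146, 157),
[... 524 characters left out ...]
45), (191, 146), (192, 147), (193, 148), (194, 149), (195, 151), (196, 151), (197, 152), (198, 152), (199, 153), (200, 152), (201, 150), (202, 147), (203, 147), (204, 148), (205, 150), (206, 152), (207, 154), (208, 152), (209, 151), (210, 150), (211, 162), (212, 208), (213, 221), (214, 221), (215, 175), (216, 144), (217, 146), (218, 147), (219, 148), (220, 149), (221, 151), (222, 195), (223, 218), (224, 201), (225, 213), (226, 221), (227, 221), (228, 221), (229, 221), (230, 221), (231, 221), (232, 221), (233, 221), (234, 221), (235, 221), (236, 221), (237, 221), (238, 221), (239, 221), (240, 221), (241, 221), (242, 221), (243, 221), (244, 221), (245, 221), (246, 221), (247, 221), (248, 221)]
```

View pics/w7c.png

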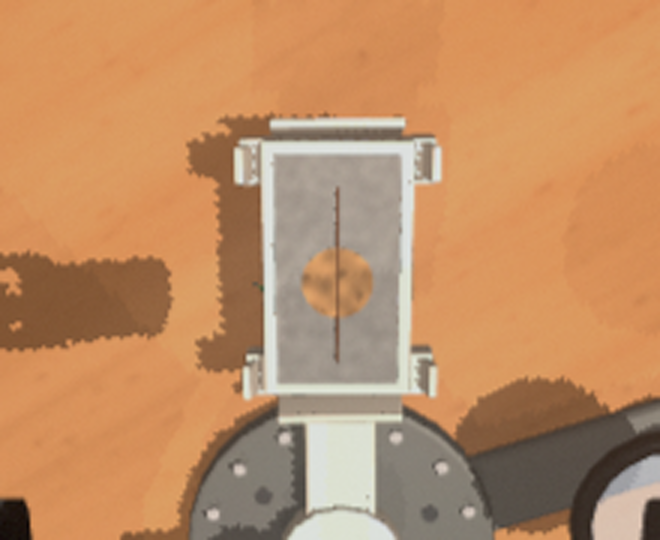

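The view shows the slide seated at (262..412, 140..395), about 1 mm off-centre lengthwise with similar gaps at both ends, which is within tolerance. Next is the knob. I turn the hand 90° and look at it from close range.

```bash
python3 -m inch '[[[-0.01,-0.008,-0.02,0,0,0.149,-1],[-0.03,-0.02,-0.02,0,0,0.298,-1],[-0.05,-0.04,-0.02,0,0,0.447,-1],[-0.07,-0.06,-0.02,0,0,0.596,-1],[-0.09,-0.07,-0.02,0,0,0.745,-1],[-0.107,-0.081,-0.02,0,0,0.894,-1],[-0.107,-0.081,-0.02,0,0,1.043,-1],[-0.107,-0.081,-0.02,0,0,1.192,-1],[-0.107,-0.081,-0.02,0,0,1.341,-1],[-0.107,-0.081,-0.02,0,0,1.49,-1]]]'; python3 -m inch '[[[0,0,0,0,0,0.08,-1],[0,0,0,0,0,0.08,-1],[0,0,0,0,0,0.08,-1]]]'
python3 - <<'E'
from h import *
o=sensors.get_obs(); R=Ro.from_quat(o["ee_rot"]).as_matrix(); p=np.array(o["position"])
im=imaging.camera("wrist"); cv2.imwrite("pics/w8.png",im)
print(p,np.degrees(np.arctan2(R[1,1],R[0,1])),o["joint_pos"].round(2))
q=proj("wrist",[.5775,-.192,.114],o); print(q)
for n in("knob","viewer"):
  for r in spotter.look_for(n,"wrist")[:2]: print(n,r,at_z("wrist",r["pixel"],.114,o))
g=cv2.cvtColor(im,cv2.COLOR_BGR2GRAY)
m=(g<60).astype(np.uint8); n,l,s,c=cv2.connectedComponentsWithStats(m)
for i in range(1,n):
  if s[i,4]>150:
    ys,xs=np.nonzero(l==i); print(s[i],cv2.minAreaRect(np.c_[xs,ys].astype(np.float32)))
E
```

```text
clock: 15.25
position: [0.5363, -0.2612, 0.2358]
ee_rot: [0.851, 0.525, -0.0, -0.0]
ft_force: [0.6, 0.5, 0.3]
grip_width: 1.001
grasp_force: 0.0
clock: 15.55
position: [0.5364, -0.2612, 0.2361]
ee_rot: [0.869, 0.494, -0.0, -0.0]
ft_force: [0.7, 0.6, 0.3]
grip_width: 1.0
grasp_force: 0.0
[ 0.53638618 -0.26117505  0.23614459] -30.780950631351036 [ 0.78  0.32 -0.5   1.54  0.15  1.33 -0.27]
[257.2217002  79.9381991]
knob {'pixel': [256.3, 73.2], 'conf': 0.57} [ 0.57919495 -0.18790621  0.114     ]
viewer {'pixel': [247.8, 74.6], 'conf': 0.68} [ 0.57372566 -0.18570726  0.114     ]
viewer {'pixel': [256.6, 75.3], 'conf': 0.66} [ 0.5786751  -0.18918201  0.114     ]
[ 430    0   82  117 7507] ((470.5, 58.0), (116.0, 81.0), 90.0)
[ 240   37   34   75 1727] ((256.5, 74.0), (74.0, 33.0), 90.0)
[    0   202   512   182 40872] ((255.5, 292.5), (181.0, 511.0), 90.0)
```

Run:
```python
from h import *
im=cv2.imread("pics/w8.png"); g=cv2.cvtColor(im,cv2.COLOR_BGR2GRAY); o=sensors.get_obs(); R=Ro.from_quat(o["ee_rot"]).as_matrix(); p=np.array(o["position"])
for r in range(34,116,4):
    xs=np.nonzero(g[r,225:290]<60)[0]+225; print(r,(xs.min(),xs.max(),len(xs)) if len(xs) else None)
print(g[60,230:285].tolist())
for u,v in((256.5,37),(256.5,109),(257,74)): print(at_z("wrist",[u,v],.114,o),R.T@(at_z("wrist",[u,v],.114,o)-p))
```

```text
34 None
38 (np.int64(248), np.int64(264), 17)
42 (np.int64(246), np.int64(265), 20)
46 (np.int64(247), np.int64(265), 19)
50 (np.int64(247), np.int64(265), 19)
54 (np.int64(247), np.int64(265), 19)
58 (np.int64(247), np.int64(265), 19)
62 (np.int64(246), np.int64(266), 21)
66 (np.int64(242), np.int64(270), 29)
70 (np.int64(241), np.int64(271), 31)
74 (np.int64(240), np.int64(273), 34)
78 (np.int64(240), np.int64(273), 33)
82 (np.int64(240), np.int64(272), 33)
86 (np.int64(243), np.int64(270), 28)
90 (np.int64(245), np.int64(267), 23)
94 (np.int64(248), np.int64(265), 18)
98 (np.int64(248), np.int64(265), 18)
102 (np.int64(247), np.int64(266), 20)
106 (np.int64(247), np.int64(266), 20)
110 (np.int64(248), np.int64(265), 18)
114 None
[132, 133, 131, 131, 129, 129, 129, 130, 130, 130, 128, 164, 199, 214, 216, 216, 107, 41, 41, 47, 50, 49, 47, 48, 51, 49, 49, 47, 53, 50, 52, 50, 49, 45, 40, 40, 105, 203, 216, 215, 198, 162, 133, 128, 127, 127, 129, 127, 128, 127, 127, 128, 126, 125, 127]
[ 0.59111799 -0.16851485  0.114     ] [ 0.10767931 -0.00054433  0.12236876]
[ 0.56722696 -0.20861196  0.114     ] [ 0.0610043  -0.00049399  0.12236832]
[ 0.57947426 -0.18872654  0.114     ] [ 0.0843565  -0.00017642  0.12236847]
```

```bash
python3 -m inch '[[[0.04,-0.002,0,0,0,0,0.2],[0.083,-0.002,0,0,0,0,0.2],[0.083,-0.002,0.03,0,0,0,0.2],[0.083,-0.002,0.06,0,0,0,0.2],[0.083,-0.002,0.09,0,0,0,0.2],[0.083,-0.002,0.1,0,0,0,0.2],[0.083,-0.002,0.1,0,0,0,0.2],[0.083,-0.002,0.1,0,0,0,0.2]]]'
python3 - <<'E'
from h import *
o=sensors.get_obs(); R=Ro.from_quat(o["ee_rot"]).as_matrix(); p=np.array(o["position"])
im=imaging.camera("wrist"); cv2.imwrite("pics/w9.png",im); g=cv2.cvtColor(im,cv2.COLOR_BGR2GRAY)
print(p,R.T@(np.array([.5771,-.1895,.102])-p),proj("wrist",[.5771,-.1895,.114],o))
for r in range(200,300,8): print(r,''.join('#' if v<60 else '.' for v in g[r,150:360:2]))
E
```

```text
clock: 16.5
position: [0.5781, -0.1892, 0.1379]
ee_rot: [0.87, 0.493, 0.001, 0.001]
ft_force: [0.0, 0.2, -0.5]
grip_width: 0.402
grasp_force: 0.0
[ 0.57809638 -0.18922375  0.13791969] [-0.00076527 -0.00076892  0.03591819] [256.09191974 251.95457555]
200 ................................................##.##.###..##............................................
208 ...............................................####.#..#.#.#.#...........................................
216 ............................................##.##################........................................
224 ..........................................########################.......................................
232 ...........................................#######################.......................................
240 ................................##...........##################..........##..............................
248 ...............................###.............###############..........####.............................
256 ................#######......######.............#############...........#####.......######...............
264 ...............######.......#######.............#############...........######........#####..............
272 .............#######.......########.............##############..........########.......#######...........
280 ..........############.....########.............#############...........#######......############........
288 .....#############################..............#############............######.#####################....
296 #################################.........................................###############################
```

```bash
python3 -m inch '[[[0,0.0003,0.012,0,0,0,0.2],[0,0.0003,0.024,0,0,0,0.2],[0,0.0003,0.036,0,0,0,0.2],[0,0.0003,0.036,0,0,0,0.2],[0,0.0003,0.036,0,0,0,0.2]]]'; python3 -m inch '[[[0,0,0,0,0,0,0.4],[0,0,0,0,0,0,0.6],[0,0,0,0,0,0,1],[0,0,0,0,0,0,1],[0,0,0,0,0,0,1],[0,0,0,0,0,0,1],[0,0,0,0,0,0,1]]]' 40
```

```text
clock: 17.05
position: [0.5774, -0.189, 0.1]
ee_rot: [0.87, 0.493, -0.0, -0.0]
ft_force: [0.1, 0.4, 0.1]
grip_width: 0.398
grasp_force: 0.0
clock: 17.75
position: [0.5789, -0.1899, 0.1013]
ee_rot: [0.87, 0.493, 0.001, 0.001]
ft_force: [5.0, -3.7, -3.8]
grip_width: 0.278
grasp_force: 39.4
```

The opening (0.278, about 24 mm) is wider than the 14 mm bar, so the tips are on the collar just under it. I'll open, go up 10 mm and grip again.

```bash
python3 -m inch '[[[0,0,0,0,0,0,0.2],[0,0,0,0,0,0,0.2],[0,0,-0.005,0,0,0,0.2],[0,0,-0.01,0,0,0,0.2],[0,0,-0.01,0,0,0,0.2]]]'; python3 -m inch '[[[0,0,0,0,0,0,0.4],[0,0,0,0,0,0,0.6],[0,0,0,0,0,0,1],[0,0,0,0,0,0,1],[0,0,0,0,0,0,1],[0,0,0,0,0,0,1],[0,0,0,0,0,0,1]]]' 40
```

```text
clock: 18.25
position: [0.5782, -0.1892, 0.1117]
ee_rot: [0.87, 0.493, 0.001, 0.001]
ft_force: [-0.3, 0.4, -0.1]
grip_width: 0.405
grasp_force: 0.0
clock: 18.95
position: [0.5789, -0.19, 0.1108]
ee_rot: [0.87, 0.493, 0.001, 0.001]
ft_force: [7.1, -4.6, -2.0]
grip_width: 0.155
grasp_force: 43.9
```

```bash
python3 -m inch '[[[0,0.0005,0,0,0,0.03,1],[0,0.0005,0,0,0,0.08,1],[0,0.0005,0,0,0,0.13,1],[0,0.0005,0,0,0,0.18,1],[0,0.0005,0,0,0,0.23,1],[0,0.0005,0,0,0,0.28,1],[0,0.0005,0,0,0,0.33,1],[0,0.0005,0,0,0,0.38,1],[0,0.0005,0,0,0,0.43,1],[0,0.0005,0,0,0,0.47,1]]]' 60
python3 - <<'E'
from h import *
o=sensors.get_obs(); R=Ro.from_quat(o["ee_rot"]).as_matrix(); print(np.degrees(np.arctan2(R[1,1],R[0,1])),o["torque"],o["grasp_force"])
E
```

```text
clock: 19.95
position: [0.5791, -0.1901, 0.1109]
ee_rot: [0.961, 0.275, 0.001, 0.001]
ft_force: [5.4, -3.3, -0.3]
grip_width: 0.15
grasp_force: 62.6
-58.02049764308762 [-0.34976496 -0.96125976  0.16766865] 62.571823596954346
```

```bash
python3 -m inch '[[[0,0,0,0,0,0.06,1],[0,0,0,0,0,0.12,1],[0,0,0,0,0,0.18,1],[0,0,0,0,0,0.24,1],[0,0,0,0,0,0.3,1],[0,0,0,0,0,0.36,1],[0,0,0,0,0,0.42,1],[0,0,0,0,0,0.48,1],[0,0,0,0,0,0.54,1],[0,0,0,0,0,0.6,1]]]'; python3 -m inch '[[[0,0,0,0,0,0.05,1],[0,0,0,0,0,0.1,1],[0,0,0,0,0,0.15,1],[0,0,0,0,0,0.18,1],[0,0,0,0,0,0.18,1],[0,0,0,0,0,0.18,1],[0,0,0,0,0,0.18,1],[0,0,0,0,0,0.18,1]]]'
python3 - <<'E'
from h import *
o=sensors.get_obs(); R=Ro.from_quat(o["ee_rot"]).as_matrix(); a=np.degrees(np.arctan2(R[1,1],R[0,1])); print(a,np.radians(-30.8-a),o["torque"],o["joint_pos"].round(2))
im=imaging.camera("top"); cv2.imwrite("pics/t2.png",im)
for c in("top","scene","wrist"):
  if c!="top": im=imaging.camera(c)
  for n in("slide","nest","lens"):
    for r in spotter.look_for(n,c)[:2]: print(c,n,r["conf"],at_z(c,r["pixel"],.036 if n!="lens" else .06,o)[:2])
E
```

```text
clock: 20.95
position: [0.5792, -0.1904, 0.1109]
ee_rot: [1.0, -0.021, 0.001, 0.001]
ft_force: [6.7, -3.5, -2.3]
grip_width: 0.147
grasp_force: 62.4
clock: 21.75
position: [0.5792, -0.1905, 0.1109]
ee_rot: [0.994, -0.11, 0.001, 0.001]
ft_force: [6.2, -4.3, -0.4]
grip_width: 0.144
grasp_force: 62.4
-102.61234556026965 1.2533618736066374 [-0.57647491 -1.21741658  0.08077316] [ 0.48  0.42 -0.29  1.65  0.14  1.09 -1.65]
top slide 0.72 [ 0.5899979  -0.06412026]
top nest 0.63 [ 0.58451424 -0.14697804]
top lens 0.92 [ 0.5809864  -0.11376466]
scene slide 0.67 [ 0.59862077 -0.07601383]
scene nest 0.78 [ 0.57150885 -0.18026146]
scene nest 0.58 [ 0.57041873 -0.1427113 ]
scene lens 0.88 [ 0.54723516 -0.12877227]
wrist slide 0.91 [ 0.60163593 -0.11694014]
wrist nest 0.95 [ 0.58138475 -0.18627614]
wrist lens 0.66 [ 0.59491067 -0.17269179]
```

```bash
python3 -m inch '[[[0,0,0,0,0,0.015,1],[0,0,0,0,0,0.03,1],[0,0,0,0,0,0.03,1],[0,0,0,0,0,0.03,1],[0,0,0,0,0,0.03,1],[0,0,0,0,0,0.03,1],[0,0,0,0,0,0.03,1],[0,0,0,0,0,0.03,1]]]'
python3 - <<'E'
from h import *
def tail(im):
    hsv=cv2.cvtColor(im,cv2.COLOR_BGR2HSV); ax=np.array([.5783,-.1936]); pts=[]
    for v in range(150,260):
        for u in range(240,345):
            if hsv[v,u,1]<80 and hsv[v,u,2]>150:
                d=at_z("top",[u,v],.036)[:2]-ax; r=np.hypot(*d); th=np.degrees(np.arctan2(d[1],d[0]))
                if .137<r<.158 and 40<th<175: pts.append(th)
    return len(pts),np.median(pts) if pts else None,(min(pts),max(pts)) if pts else None
im=imaging.camera("top"); o=sensors.get_obs(); R=Ro.from_quat(o["ee_rot"]).as_matrix(); a=np.degrees(np.arctan2(R[1,1],R[0,1]))
print(tail(cv2.imread("pics/top0.png")),tail(im),np.radians(-30.8-a),o["torque"][2],o["grasp_force"],abs(o["joint_velocities"]).max())
E
```

```text
clock: 23.15
position: [0.5792, -0.1905, 0.1109]
ee_rot: [0.992, -0.125, 0.001, 0.001]
ft_force: [5.7, -4.0, -1.9]
grip_width: 0.147
grasp_force: 62.4
(133, np.float64(146.30248556926975), (np.float64(74.01184770333113), np.float64(160.6779256726044))) (96, np.float64(73.67806544341201), (np.float64(63.71188635080889), np.float64(88.07169922813054))) 1.283265787008661 0.14173645254650782 62.41166353225708 0.001841247663475872
```

```bash
python3 -c "
from workcell import order; print(order.hand_in())"
```

```text
the job is handed in; nothing more can be done
None
```

I handed the job in at about 23 s: the slide is in the nest and the gripper is still holding the knob at about 1.27 rad (third stop 1.257), though I did not check the slide's seat again after the turn and no verdict came back.

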